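# Find the tired spring finger of the cup dispenser

## Task

One of the three clamped spring fingers from the cup dispenser has gone soft. Press the yellow tip of each one gently down until it lands on its stop, so that its red telltale pin is pushed in, never with more than 20 N, and feel how stiff it is for the distance it travels. Then stand the brass check weight upright in the middle of the soft finger's yellow pad, where it sags further than a firm one would, and leave it there; leave everything else on the table where it is.

Things in the scene. Friction and masses are not known exactly. Their poses are not given: they have to be found in the camera images.
- weight: Plain brass check weight, a cylinder 32 mm in diameter and 36 mm tall, 250 g, standing upright on the table. Origin: centre of its underside, z up.
- stand_a: Test stand a: grey base plate 200 x 84 x 10 mm fixed to the table, with a blue clamping post (50 mm wide, 94 mm tall over the table) at its +x end. Origin: on the table, straight below the centre of its finger's pad; x points along the plate to the clamp, z up.
- leaf_a: Steel spring finger a, a level strip 30 mm wide. Origin: where it leaves the clamp, 73 mm above the table; x points from the free tip into the clamp. Pressed at the pad centre, force grows in proportion to travel. Two fingers take 4 to 6 N per 10 mm, the soft one about half as much; which is soft changes and cannot be seen. It springs back; more than 20 N spoils it.
- pad_a (a point): Centre of the top of the square yellow pad (40 x 40 mm) on the free tip of finger a, 100 mm from the clamp, 82 mm above the table at rest. Press here from above. The tip travels some 12 to 20 mm down before it lands on two rubber bumpers, its stop, set at another height in every stand and trial; so the force at the stop alone does not tell the stiffness.
- tell_a (a joint): Red telltale pin, 8 mm thick, between the two bumpers under the tip of finger a, in m: 0 = standing 5 mm proud of the bumpers, 0.005 = pushed down level with them, which happens as the finger lands on its stop (0.008 at most, as the rubber gives a little, about 5 N per mm). It moves with 0.5 N of friction and stays down.
- stand_b: Test stand b: grey base plate 200 x 84 x 10 mm fixed to the table, with a blue clamping post (50 mm wide, 94 mm tall over the table) at its +x end. Origin: on the table, straight below the centre of its finger's pad; x points along the plate to the clamp, z up.
- leaf_b: Steel spring finger b, a level strip 30 mm wide. Origin: where it leaves the clamp, 73 mm above the table; x points from the free tip into the clamp. Pressed at the pad centre, force grows in proportion to travel. Two fingers take 4 to 6 N per 10 mm, the soft one about half as much; which is soft changes and cannot be seen. It springs back; more than 20 N spoils it.
- pad_b (a point): Centre of the top of the square yellow pad (40 x 40 mm) on the free tip of finger b, 100 mm from the clamp, 82 mm above the table at rest. Press here from above. The tip travels some 12 to 20 mm down before it lands on two rubber bumpers, its stop, set at another height in every stand and trial; so the force at the stop alone does not tell the stiffness.
- tell_b (a joint): Red telltale pin, 8 mm thick, between the two bumpers under the tip of finger b, in m: 0 = standing 5 mm proud of the bumpers, 0.005 = pushed down level with them, which happens as the finger lands on its stop (0.008 at most, as the rubber gives a little, about 5 N per mm). It moves with 0.5 N of friction and stays down.
- stand_c: Test stand c: grey base plate 200 x 84 x 10 mm fixed to the table, with a blue clamping post (50 mm wide, 94 mm tall over the table) at its +x end. Origin: on the table, straight below the centre of its finger's pad; x points along the plate to the clamp, z up.
- leaf_c: Steel spring finger c, a level strip 30 mm wide. Origin: where it leaves the clamp, 73 mm above the table; x points from the free tip into the clamp. Pressed at the pad centre, force grows in proportion to travel. Two fingers take 4 to 6 N per 10 mm, the soft one about half as much; which is soft changes and cannot be seen. It springs back; more than 20 N spoils it.
- pad_c (a point): Centre of the top of the square yellow pad (40 x 40 mm) on the free tip of finger c, 100 mm from the clamp, 82 mm above the table at rest. Press here from above. The tip travels some 12 to 20 mm down before it lands on two rubber bumpers, its stop, set at another height in every stand and trial; so the force at the stop alone does not tell the stiffness.
- tell_c (a joint): Red telltale pin, 8 mm thick, between the two bumpers under the tip of finger c, in m: 0 = standing 5 mm proud of the bumpers, 0.005 = pushed down level with them, which happens as the finger lands on its stop (0.008 at most, as the rubber gives a little, about 5 N per mm). It moves with 0.5 N of friction and stays down.
- sanitizer: Clear pump bottle with an orange pump, 69 mm thick, 183 mm tall; a bystander. Origin: underside, middle.
- sauce: Orange sauce bottle with a yellow cap, 56 mm thick, 155 mm tall; a bystander. Origin: underside, middle.
- paper_cup: White paper cup, 76 mm at the rim, 90 mm tall; a bystander. Origin: underside, middle.
- mug: Blue mug, 82 mm thick, 95 mm tall; a bystander. Origin: underside, middle.
- cup_stack: Stack of white cups, 77 mm thick, 150 mm tall; a bystander. Origin: underside, middle.
- pen: Red pen lying on the table, 145 mm long, 10 mm thick; a bystander. Origin: underside, middle of the length.
- spoon: Spoon lying on the table, about 180 mm long; a bystander. Origin: underside, middle of the length.
There are look-alikes about, which are no part of the job. What is shaped like the stand_b but pink is not meant. Leave any purple look-alike of the stand_c alone.

How it is judged:
By the outcome, as a careful person would: the job done as asked, in the order asked, and still so for the second after the job is handed in, with the robot touching nothing.
It also fails if it takes over 70 s, if anything falls off the work surface, if the arm or the gripper's body presses on something with over 40 N, if the wrist force passes 120 N, or if a joint passes its speed limit or range.

## Robot

A 6-joint arm with a two-finger parallel gripper is mounted at the origin on the work surface. World frame = base frame: x ahead of the robot, y to its left, z up, the work surface at z = 0. Lengths are in m, angles in rad, forces in N, time in s.
With the tool pointing down it reaches from about 0.35 to 0.85 m from the base axis. Payload 8.1 kg.
Tool frame: the origin (TCP) lies at the centre of the arm's flange, where the gripper is bolted on; the fingertips stand 173 mm ahead of it and the grasp point (between the pads) lies 155 mm ahead of it; z points along the fingers, y is the line along which they close (so a half turn about z gives the same grasp; the last joint's range is limited). The gripper opens to 85 mm and grips with 20 to 120 N. Pads are 22 mm wide; open, the fingers measure 114 mm over their backs; the gripper's body (76 mm by 85 mm) begins 54 mm behind the grasp point. The pads swing forward as they close: fully open they stand 13 mm farther back than shut.
Start: joints at [1.15, 0.13, 1.488, -0, 1.523, -0.085], TCP at [0.198, 0.567, 0.405] pointing down, gripper open.
Joint ranges: [-2.96, 2.96], [-0.89, 2.26], [0.02, 2.5], [-1.34, 4.48], [0, 2.73], [-2.66, 2.66]. Speed limits (rad/s): [2.39, 2.39, 2.79, 3.14, 3.14, 3.14].

## Interface

Orientations are given as a rotation vector (axis times angle).
In Python, from bench import * gives the robot as it stands. Calls block until the motion is done:
- move_pose(position, orientation): joint-space move of the TCP to a pose.
- servo_line(position, frame=None, vel=0.15, force_limit=None): straight line of the TCP; frame=None keeps the orientation; vel is the mean speed in m/s. With force_limit (N) it stops when the force on the tool has changed by that much, and returns True; else False.
- move_joints(angles): joint-space move.
- grip(opening): finger opening in m; the grip force is fixed at half the most; returns when the fingers have stopped.
- dwell(seconds).
- inverse_kinematics(position, orientation): joint angles nearest the present ones, or None.
- get_obs(): the state.
- read_camera(name): name is "side" or "top" or "wrist"; returns the picture (400x640x3 uint8, red, green, blue); there is no depth.
- camera_model(name): a dict with "K" (3x3 intrinsics, pixels), "distortion" ([k1, k2, p1, p2, k3] as OpenCV has them; the pictures are not rectified), "R" (3x3) and "t" (3): a world point X has camera coordinates R X + t. Camera axes: x right, y down, z forward; pixel columns grow to the right and rows downward; lengths in m; the calibration is good to about 2 mm. A picture is of the moment at which its call begins: read the wrist's pose just before it. camera_model takes no time and is no camera call; for the wrist camera it gives the pose at the moment of the call.
A pose or a line that the arm cannot do raises PlanningError and nothing moves.
- close_job(): hands the job in; it is judged then, once.
The state is a dict: "time_s": time; "qpos": joint angles; "dq": joint speeds; "joint_torque": joint torques, N m; "tcp_pos": TCP position; "eef_rot": TCP orientation; "ft_force": force on the tool from outside, world axes, zero at the start; "torque": the same for the moment, N m; "grip_width": finger opening in m; "finger_force": force on a finger pad.
Only numpy, scipy, OpenCV 4.12 (cv2) and the standard library are available. Lean on these libraries where they do the work, as an engineer would, in place of code of your own. Each camera call takes 0.05 s, during which the arm holds its last target. There are 200 camera calls.

## Working session

There is one attempt and no reset: what is moved stays moved. The work goes in short steps, each a Python script; the robot and the scene stay as the last script left them, time stands still between calls to the robot, and variables do not carry over. Pictures are saved under pics/ and viewed, at most 10 in all, crops included, and the job is handed in when it is done.

```bash
mkdir -p pics; ls
python3 - <<'E'
from bench import *
import cv2
for n in ("top","side","wrist"):
    im=read_camera(n); cv2.imwrite(f"pics/{n}0.png",im[:,:,::-1])
    m=camera_model(n); print(n,m["K"],m["distortion"],m["R"],m["t"])
o=get_obs(); print(o)
E
```

```text
pics
top [[473.71120434   0.         318.38638052]
 [  0.         473.71120434 201.23042536]
 [  0.           0.           1.        ]] [-0.06377692  0.          0.          0.          0.        ] [[-0.00440793 -0.99989008  0.01415649]
 [-0.98408242  0.00182231 -0.1777033 ]
 [ 0.17765797 -0.01471446 -0.98398228]] [-0.03433727  0.50567824  1.40732224]
side [[377.23869653   0.         318.66506135]
 [  0.         377.23869653 196.81852073]
 [  0.           0.           1.        ]] [0.00240412 0.         0.         0.         0.        ] [[ 0.71906396 -0.69494324 -0.00095879]
 [-0.50907374 -0.52580296 -0.68145079]
 [ 0.47306548  0.49049479 -0.73186331]] [-0.36634513  0.31198559  0.85875218]
wrist [[316.71735251   0.         319.75138895]
 [  0.         316.71735251 195.02471912]
 [  0.           0.           1.        ]] [-0.01592298  0.          0.          0.          0.        ] [[ 0.33026219  0.94388846 -0.00121024]
 [ 0.9056363  -0.3165161   0.2822064 ]
 [ 0.26598831 -0.09429814 -0.95935295]] [-0.59940695 -0.03603813  0.37940652]
{'time_s': 0.15, 'qpos': array([ 1.14961638e+00,  1.31018954e-01,  1.48900424e+00, -1.13357987e-05,
        1.52301848e+00, -8.54011261e-02]), 'dq': array([ 0.00172387, -0.0027621 , -0.00419302,  0.00139912,  0.00072797,
       -0.00087869]), 'joint_torque': array([-2.07681542e-04, -5.70063865e+01, -5.01161528e+01, -2.62757358e-04,
        9.60411126e-03, -6.41008953e-06]), 'tcp_pos': array([0.19761498, 0.56634395, 0.40388022]), 'eef_rot': array([-5.24905997e-01, -3.09707293e+00,  2.20771251e-03]), 'ft_force': array([ 0.20114847, -0.48878833, -0.77604674]), 'torque': array([ 0.02047064, -0.04481468, -0.02659871]), 'finger_force': 0.0, 'grip_width': 0.08569608530045139}
```

View pics/top0.png

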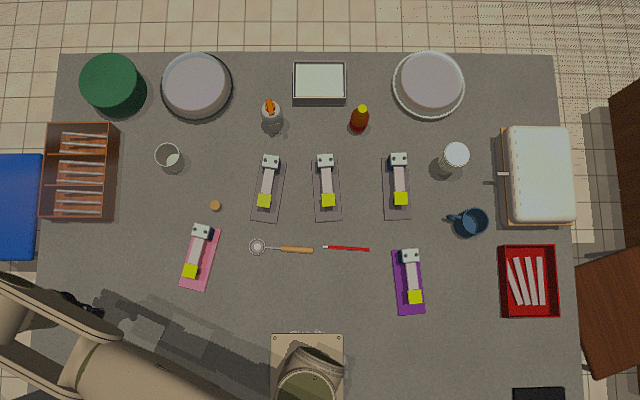

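View pics/side0.png

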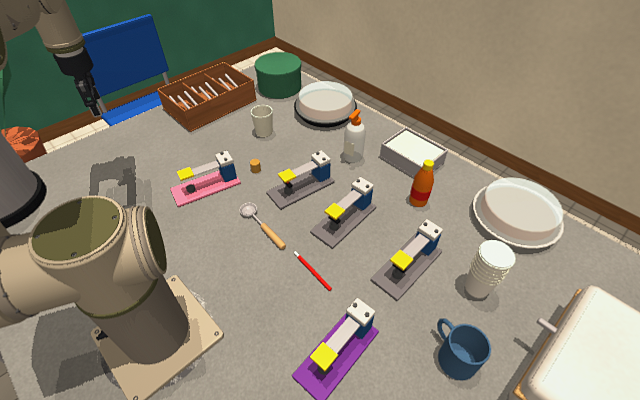

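The top view shows three grey stands with pads near (264,200), (328,200) and (401,199). The pink (190,270) and purple (415,297) stands are decoys. The brass weight is at (215,205), close to the pink stand's post at (203,230).

```bash
cat > h.py <<'E'
import numpy as np, cv2
from bench import *
def ray(n,uv,m=None):
    m=m or camera_model(n)
    p=cv2.undistortPoints(np.array([[uv]],float),m["K"],np.array(m["distortion"]))[0,0]
    R=np.array(m["R"]); d=R.T@np.array([*p,1.]); return -R.T@np.array(m["t"]),d/np.linalg.norm(d)
def onplane(n,uv,z,m=None):
    c,d=ray(n,uv,m); return c+d*(z-c[2])/d[2]
def tri(rs):
    A=sum(np.eye(3)-np.outer(d,d) for c,d in rs); b=sum((np.eye(3)-np.outer(d,d))@c for c,d in rs)
    return np.linalg.solve(A,b)
def blobs(im,lo,hi,amin=20):
    h=cv2.cvtColor(im,cv2.COLOR_RGB2HSV); m=cv2.inRange(h,np.array(lo),np.array(hi))
    n,l,s,c=cv2.connectedComponentsWithStats(m)
    return [(c[i],s[i]) for i in range(1,n) if s[i,4]>=amin]
E
python3 - <<'E'
from h import *
np.set_printoptions(precision=4,suppress=True)
for n in("top","side"):
    im=cv2.imread(f"pics/{n}0.png")[:,:,::-1].copy()
    print(n,"cam",ray(n,(320,200))[0])
    for c,s in blobs(im,(26,180,120),(33,255,255)): print(" yel",c,s,onplane(n,c,.082))
    for c,s in blobs(im,(10,110,90),(25,255,255),15):
        if s[4]<400: print(" brass",c,s,onplane(n,c,.036))
    for c,s in blobs(im,(0,0,175),(180,60,255),30):
        if s[4]<800: print(" white",c,s,onplane(n,c,.094))
t=cv2.imread("pics/top0.png")[145:265,175:305]; s=cv2.imread("pics/side0.png")[140:220,160:270]
cv2.imwrite("pics/c.png",np.hstack([cv2.resize(t,None,fx=3,fy=3,interpolation=0),cv2.resize(s,(390,360),interpolation=0)]))
E
```

```text
top cam [ 0.2475 -0.0145  1.4751]
 yel [361.9661 108.3898] [358 104   9   9  59] [ 0.7924 -0.1723  0.082 ]
 yel [263.8382 200.3015] [257 193  14  15 136] [0.5021 0.1276 0.082 ]
 yel [327.7593 199.7099] [321 193  14  14 162] [ 0.5036 -0.0634  0.082 ]
 yel [400.4198 197.9444] [394 192  14  13 162] [ 0.5086 -0.282   0.082 ]
 yel [189.5029 270.7314] [182 263  16  16 175] [0.2936 0.3417 0.082 ]
 yel [414.4368 296.5977] [408 290  14  14 174] [ 0.2168 -0.3134  0.082 ]
 brass [269.5172 105.8448] [265  98  10  17 116] [0.8187 0.1194 0.036 ]
 brass [360.1695 116.2203] [353 108  16  15 118] [ 0.7838 -0.1712  0.036 ]
 brass [502.2857 130.2381] [501 128   6   8  21] [ 0.7392 -0.631   0.036 ]
 brass [ 43.6667 156.375 ] [ 42 139   5  37  48] [0.6543 0.8394 0.036 ]
 brass [ 58.95 184.15] [ 54 182  10   4  20] [0.5634 0.78   0.036 ]
 brass [214.5432 204.8272] [210 200  10  10  81] [0.4966 0.2842 0.036 ]
 brass [536.7566 223.9539] [508 216  65  10 152] [ 0.4339 -0.7183  0.036 ]
 brass [296.7569 248.9392] [281 246  32   7 181] [0.3604 0.0302 0.036 ]
 white [318.2975  75.2975] [296  65  47  33 242] [ 0.
[... 3688 characters left out ...]
6] [0.3351 0.0826 0.094 ]
 white [430.6233 228.1928] [419 219  24  19 223] [ 0.6257 -0.284   0.094 ]
 white [408.0238 236.7381] [400 228  17  19  42] [ 0.5634 -0.2608  0.094 ]
 white [415.7079 245.2955] [403 234  26  24 291] [ 0.5559 -0.2893  0.094 ]
 white [322.5484 289.4194] [316 280  12  17  31] [ 0.3113 -0.2175  0.094 ]
 white [198.7045 298.3182] [189 289  18  20  88] [ 0.1038 -0.0465  0.094 ]
 white [360.6442 310.3801] [347 298  28  26 371] [ 0.3346 -0.3086  0.094 ]
 white [342.1642 334.2906] [326 317  33  36 530] [ 0.2692 -0.317   0.094 ]
 white [547.3855 324.3012] [539 318  18  14  83] [ 0.5876 -0.5954  0.094 ]
 white [301.3125 339.375 ] [298 335   7   9  32] [ 0.203  -0.2673  0.094 ]
```

View pics/c.png

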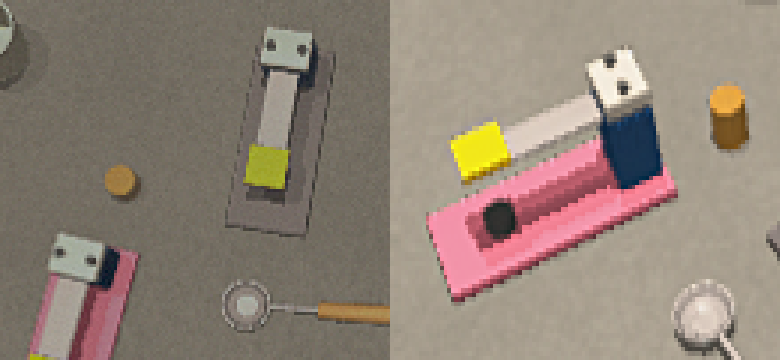

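Pads come out at about (0.501,0.126), (0.503,-0.066) and (0.508,-0.284), and the two views agree to about 3 mm. The crop confirms the weight stands clear, about 65 mm from the pink post. Next I move above the left pad and check with the wrist camera.

```bash
cat >> h.py <<'E'
from scipy.spatial.transform import Rotation as Ro
PADS=[(.501,.126,-.170),(.503,-.0655,.05),(.508,-.284,.016)]
def rot(a):
    y=np.array([-np.sin(a),np.cos(a),0]); z=np.array([0,0,-1.]); x=np.cross(y,z)
    return Ro.from_matrix(np.c_[x,y,z]).as_rotvec()
def fz(n=5):
    r=[]
    for _ in range(n): r.append(get_obs()["ft_force"][2]); dwell(.02)
    return np.mean(r)
E
python3 - <<'E'
from h import *
np.set_printoptions(precision=4,suppress=True)
move_pose([.46,.2,.40],rot(-.17)); grip(0)
m=camera_model("wrist"); im=read_camera("wrist"); cv2.imwrite("pics/w1.png",im[:,:,::-1])
print(get_obs()["time_s"],get_obs()["qpos"],ray("wrist",(320,200),m))
for c,s in blobs(im,(26,180,100),(33,255,255)): print(" yel",c,s,onplane("wrist",c,.082,m))
for c,s in blobs(im,(10,110,70),(25,255,255),60): print(" brass",c,s,onplane("wrist",c,.036,m))
E
```

```text
2.6167 [ 0.3078 -0.1362  1.7628  0.      1.515  -1.0929] (array([0.3891, 0.2123, 0.3696]), array([ 0.2932, -0.0497, -0.9548]))
 yel [255.2489 233.7576] [ 234  215   43   39 1543] [0.5009 0.1288 0.082 ]
 yel [ 72.347  264.8942] [  48  245   50   41 1314] [ 0.5029 -0.0643  0.082 ]
 brass [150.2905 105.695 ] [ 104   93   95   26 1659] [0.363  0.0416 0.036 ]
 brass [397.8645 187.8667] [381 171  35  35 878] [0.4924 0.2811 0.036 ]
 brass [255.5222 214.1111] [233 213  43   4  90] [0.4956 0.1211 0.036 ]
 brass [ 87.75   257.1077] [ 49 242  54  37 260] [ 0.5145 -0.0862  0.036 ]
```

View pics/w1.png

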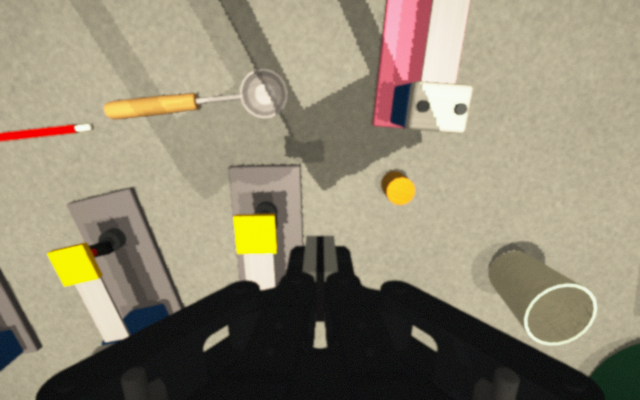

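The wrist view shows the left pad at (255,234), the middle pad at (72,265) and the weight top near (400,190). All agree with the earlier estimates. Now I press the first finger.

```bash
cat >> h.py <<'E'
PADS=[(.501,.1275,-.170),(.503,-.0645,.05),(.508,-.283,.016)]
def press(i):
    x,y,a=PADS[i]; move_pose([x,y,.29],rot(a)); servo_line([x,y,.259],vel=.08); dwell(.2)
    f0=fz(); z=.259; Z=[];F=[]; t0=get_obs()["time_s"]; extra=0
    while z>.228:
        z-=.0005 if extra else .001
        servo_line([x,y,z],vel=.02); dwell(.06)
        f=fz(3)-f0; Z.append(get_obs()["tcp_pos"][2]); F.append(f)
        if f>16: break
        if extra: break
        if len(F)>8 and f>2 and F[-1]-F[-2]>1.5: extra=1
    print(i,"t",get_obs()["time_s"]-t0,get_obs()["time_s"],"\n",np.round(np.c_[np.array(Z)*1e3,F],2).tolist())
    servo_line([x,y,.30],vel=.15)
E
python3 -c "
from h import *
press(0)"
```

```text
0 t 6.8083 10.8583 
 [[257.99, 0.14], [256.97, -0.48], [255.98, -0.05], [254.97, -0.13], [254.03, 0.22], [253.02, 0.8], [252.05, 0.96], [251.03, 1.18], [250.02, 1.49], [249.0, 1.76], [247.99, 1.42], [247.02, 2.31], [246.02, 2.85], [245.01, 2.98], [243.99, 3.13], [243.04, 3.54], [242.02, 4.11], [241.24, 6.38], [240.92, 7.44]]
```

```bash
python3 -c "
from h import *
press(1); press(2)
x,y,a=PADS[2]; np.set_printoptions(precision=4,suppress=True)
grip(.085); move_pose([.46,.27,.36],rot(-.1)); 
m=camera_model('wrist'); im=read_camera('wrist'); cv2.imwrite('pics/w2.png',im[:,:,::-1])
print(get_obs()['time_s'])
for c,s in blobs(im,(10,110,70),(25,255,255),60): print(' brass',c,s,onplane('wrist',c,.036,m))
for c,s in blobs(im,(10,110,200),(25,255,255),60): print(' bright',c,s,onplane('wrist',c,.036,m))
for c,s in blobs(im,(26,180,100),(33,255,255)): print(' yel',c,s,onplane('wrist',c,.082,m))
"
```

```text
1 t 6.091700000000001 19.1167 
 [[258.02, -0.01], [256.96, -0.27], [255.97, 0.43], [255.01, 0.33], [254.03, 0.45], [253.04, 0.98], [252.07, 1.73], [251.04, 2.72], [250.03, 2.19], [248.99, 2.52], [248.03, 3.77], [247.03, 4.45], [246.03, 4.66], [245.07, 5.09], [244.12, 4.9], [243.19, 6.72], [242.76, 6.73]]
2 t 7.166699999999999 28.525 
 [[258.0, 0.24], [256.96, -0.26], [255.96, -0.19], [255.01, 0.25], [254.07, 1.01], [253.09, 0.88], [252.06, 1.43], [251.04, 1.83], [250.04, 2.19], [249.03, 3.1], [248.03, 3.35], [247.03, 4.3], [246.02, 5.04], [245.06, 5.07], [244.16, 5.47], [243.21, 6.23], [242.3, 6.52], [241.48, 7.4], [240.87, 10.9], [240.56, 12.58]]
31.9167
 brass [ 63.1419 100.2274] [   9   89  112   24 2128] [0.3631 0.0478 0.036 ]
 brass [625.931 269.6  ] [607 185  33 167 985] [0.5892 0.5812 0.036 ]
 brass [337.1571 210.0144] [ 322  190   33   40 1044] [0.4917 0.2833 0.036 ]
 brass [172.6455 239.3993] [137 231  53  33 268] [0.5062 0.1152 0.036 ]
 bright [ 59.2657 100.1176] [   9   92  103   19 1581] [0.3626 0.0443 0.036 ]
 bright [341.2296 218.397 ] [323 204  32  26 466] [0.5008 0.2866 0.036 ]
 yel [161.6878 254.1692] [ 138  234   49   43 1797] [0.5005 0.1277 0.082 ]
```

View pics/w2.png

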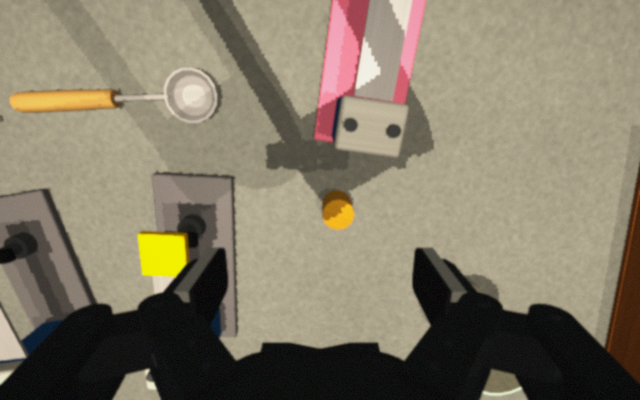

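The middle finger's run ended early because a noise spike mimicked the stop: it reached 6.7 N with no bumper slope. Stiffness came out at about 0.28 N/mm left, 0.5 middle and 0.48 right, so the left finger is soft. The picture shows the weight at (338,212), standing free. I press the middle finger again, all the way to its stop.

```bash
cat > p1.py <<'E'
from h import *
m=camera_model('wrist'); print("weight",onplane('wrist',(338.5,214.),.036,m))
grip(0); x,y,a=PADS[1]; move_pose([x,y,.29],rot(a)); servo_line([x,y,.259],vel=.1); dwell(.2); f0=fz()
servo_line([x,y,.2445],vel=.05); dwell(.1); L=[]; z=.2445
while z>.229:
    f=fz(6)-f0; L.append((get_obs()["tcp_pos"][2]*1e3,f))
    if f>15 or (len(L)>2 and L[-1][1]-L[-3][1]>3.5): break
    z-=.0008; servo_line([x,y,z],vel=.02); dwell(.05)
print(np.round(L,2).tolist())
servo_line([x,y,.30],vel=.15); print(get_obs()["time_s"])
E
python3 p1.py
```

```text
weight [0.49599288 0.28423242 0.036     ]
[[244.92, 5.07], [244.18, 5.44], [243.44, 6.18], [242.73, 6.59], [242.0, 6.84], [241.25, 7.31], [240.51, 7.35], [239.96, 10.08], [239.47, 12.56]]
39.1333
```

```bash
cat > p2.py <<'E'
from h import *
a=-.17; wx,wy=.496,.2843; x,y,_=PADS[0]
grip(.085); move_pose([wx,wy,.28],rot(a)); print(servo_line([wx,wy,.180],vel=.1,force_limit=8)); grip(.0)
o=get_obs(); print(o["grip_width"],o["finger_force"],o["tcp_pos"],o["time_s"])
servo_line([wx,wy,.32],vel=.15); move_pose([x,y,.30],rot(a)); servo_line([x,y,.268],vel=.1); dwell(.2)
o=get_obs(); print(o["grip_width"],o["tcp_pos"]); f0=fz(8)
for z in (.262,.259,.257,.255,.254,.253):
    servo_line([x,y,z],vel=.03); dwell(.05); print(z,round(fz(5)-f0,2))
m=camera_model("side"); im=read_camera("side"); cv2.imwrite("pics/s2.png",cv2.resize(im[110:230,220:380,::-1],(640,480),interpolation=0)); print(get_obs()["time_s"])
E
python3 p2.py
```

```text
False
0.030374597199584116 59.43238019943237 [0.49627991 0.28444133 0.18056367] 42.925
0.030256386004416446 [0.50140573 0.127754   0.26890697]
0.262 0.14
0.259 0.99
0.257 1.99
0.255 2.6
0.254 3.17
0.253 3.51
47.9333
```

View pics/s2.png

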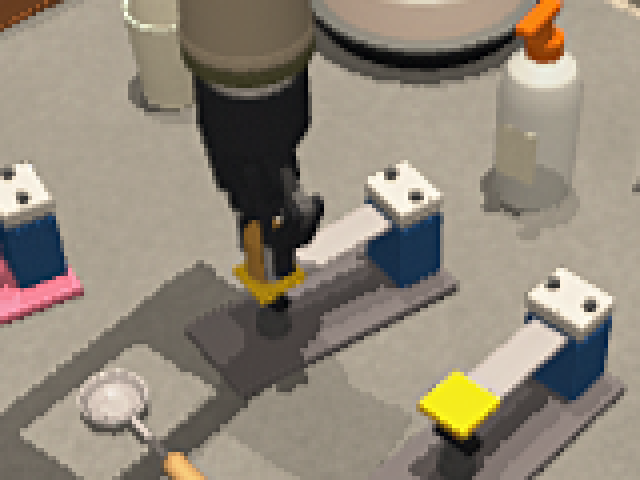

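The weight, held at (255,250) in the crop, stands on the left finger's pad, which is sagging under it. I back up to the point where the weight is just carried, release, rise straight up and check.

```bash
cat > p3.py <<'E'
from h import *
x,y,a=PADS[0]
servo_line([x,y,.2555],vel=.03); dwell(.2); grip(.085); dwell(.3); servo_line([x,y,.36],vel=.12)
move_pose([.42,y+.02,.40],rot(a)); dwell(.3)
S=read_camera("side"); m=camera_model("wrist"); W=read_camera("wrist")
print(get_obs()["time_s"],[onplane("wrist",c,.073,m) for c,s in blobs(W,(26,180,100),(33,255,255),200)])
cv2.imwrite("pics/f.png",np.hstack([cv2.resize(S[130:230,240:340,::-1],(400,400),interpolation=0),cv2.resize(W[100:340,180:420,::-1],(400,400),interpolation=0)]))
E
python3 p3.py
```

```text
51.1417 [array([0.30437988, 0.34472066, 0.073     ]), array([ 0.50595348, -0.07317926,  0.073     ])]
```

View pics/f.png

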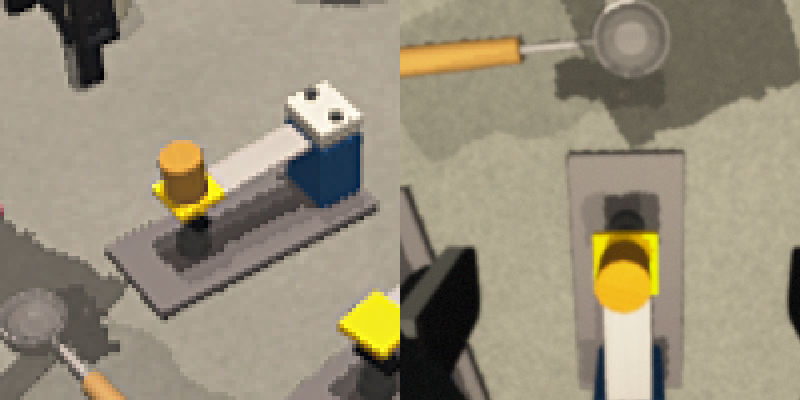

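The weight stands upright with its base centred on the left pad. In the wrist view the pad spans columns 593–659, the weight is at about 624, and the front margin is about 4 mm as expected. The gripper is clear, so I hand in.

```bash
python3 -c "
from bench import *
print(close_job())"
```

```text
the job is handed in; nothing more can be done
None
```

I pressed all three fingers onto their stops with at most about 13 N. The left one (y ≈ +0.13) is soft at about 0.28 N/mm, against about 0.5 for the other two. The brass weight stands upright in the middle of its pad, and I handed the job in at about 51 s.

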